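# Refit the volume knob of a desk radio and hold it pressed in

## Robot

A 6-joint arm with a two-finger parallel gripper is mounted at the origin on a cart in front of the work surface, level with it; the furniture and walls round the work are solid. World frame = base frame: x ahead of the robot, y to its left, z up, the work surface at z = 0. Lengths are in m, angles in rad, forces in N, time in s.
With the tool pointing down it reaches from about 0.425 to 1.125 m from the base axis. Payload 14.9 kg.
Tool frame: the origin (TCP) lies midway between the tips of the shut fingers; the grasp point (between the pads) lies 19 mm behind it; z points along the fingers, x is the direction in which the jaws open and shut, and the axes are right-handed (so a half turn about z gives the same grasp; the last joint's range is limited). The gripper opens to 91 mm and grips with 3 to 60 N. Pads are 32 mm wide; open, the fingers measure 118 mm over their backs; the gripper's body (76 mm by 178 mm) begins 60 mm behind the grasp point.
Start: joints at [1.225, 0.379, 1.734, -0, 1.028, -0.033], TCP at [0.215, 0.666, 0.192] pointing down, gripper open.
Joint ranges: [-2.77, 2.77], [-0.74, 2.19], [0, 2.66], [-1.06, 4.2], [0.31, 2.87], [-3.08, 3.08]. Speed limits (rad/s): [1.89, 1.89, 2.39, 3.14, 3.14, 3.14].

## Interface

Orientations are given as a unit quaternion [w, x, y, z].
In Python, from station import robot gives the robot as it stands. The module is installed in compiled form; this text tells all that it offers.
- The arm moves only by the tool step_arm, never from a script. Its argument "rows" is a list of rows, each an object of numbers: "dx", "dy", "dz": the shift along the tool's x, y, z in units of 250 mm (1.0 is 250 mm); "turn": the turn about the tool's z in units of 360 degrees (1.0 is 360 degrees). In form: [{"dx": .., "dy": .., "dz": .., "turn": ..}, ...]. A call has 1 to 12 rows; each row is the pose to reach, as a shift and turn from the pose commanded when the call began, along the tool's axes at that moment, turning the shorter way round; what a row does not reach only later rows make up. A row lasts 1/8 s, in which the tool goes at most 62.5 mm and 10.7 degrees, less where a joint would pass 70% of its speed; a pose out of reach is approached as far as the arm can. A call with a number of a shift or a turn outside -1 to 1 is refused whole. A call with a gripper value outside its range is refused whole. "gripper" is the closure, from -1 (fully open) to 1 (shut), set as the call begins (left out, the last holds). The fingers move at their own pace and stop on an object; "squeeze" is the grip in N (left out, the last holds). Time passes only in rows, so rows that repeat a pose let the fingers close. It gives the time, the measured TCP pose, the force and the opening at its end, in the units of the state.
- robot.get_obs(): the state, without advancing time (a new reading comes with each control period).
- robot.get_image(name): name is "side" or "top" or "wrist"; returns the picture (480x640x3 uint8, red, green, blue); there is no depth.
- robot.camera_params(name): a dict with "vertical_fov" (degrees; the focal length in pixels is half the picture's height over the tangent of half this angle, whatever the lens; pixels are square), "cx", "cy" (the principal point, pixels), "R" (3x3) and "t" (3): a world point X has camera coordinates R X + t. Camera axes: x right, y down, z forward; pixel columns grow to the right and rows downward; lengths in m; the calibration is good to about 2 mm. A picture is of the moment at which its call begins: read the wrist's pose just before it. camera_params takes no time and is no camera call; for the wrist camera it gives the pose at the moment of the call.
- robot.hand_in(): hands the job in, once; it reports no verdict.
The state is a dict: "time": time; "qpos": joint angles; "joint_velocities": joint speeds; "tau": joint torques, N m; "position": TCP position; "eef_rot": TCP orientation; "ft_force": force on the tool from outside, world axes, zero at the start; "ft_torque": the same for the moment, N m; "gripper_width": finger opening in m.
Only numpy, scipy, OpenCV 4.12 (cv2) and the standard library are available. Lean on these libraries where they do the work, as an engineer would, in place of code of your own. Each camera call takes 0.05 s, during which the arm holds its last target. There are 200 camera calls.

## Task

The volume knob has come off the desk radio and stands on the desk pad: put it back on the bare volume shaft, its flat to the shaft's flat, and slide it fully home. Then turn the volume down with it, anticlockwise to the stop, and press the knob fully in, which is how the radio is switched on; finish with the gripper still on the knob, holding it pressed in. Leave the other things on the desk where they are.

Things in the scene. Friction and masses are not known exactly. Their poses are not given: they have to be found in the camera images.
- volume_knob: the loose volume knob: fluted aluminium cylinder, 40 mm diameter, 30 mm high (flange 43 mm wide on the lowest 2.5 mm), 50 to 100 g, standing upright, bore down, on the leather desk pad (pad top 4 mm above the desk). Origin: centre of its underside, z up. x: the way the black pointer line on its top and side points
- knob_bore (a point): centre of the inner end of the knob's blind bore, 20 mm above its underside; axes as the knob's. D bore: circle of 13.2 mm diameter with a flat 3.55 mm from the axis on the +x side, under the pointer; mouth flared by 1.5 mm. It has 0.5 mm of play all round on the shaft and goes on within about 8 degrees of the right angle; when turning, it lags the shaft by up to 0.3 rad before it drives it
- shaft_tip (a point): centre of the end of the bare steel volume shaft, upright on the radio's panel, 122 mm above the desk, 26 mm above the panel; turns and sinks with the shaft. Shaft: 12 mm diameter, flat all along 3 mm from the axis. z up; x points out of the flat: the knob fits when its x lies along this x. Fully home, the bore end rests on this point, knob underside 6 mm above the panel
- volume_shaft (a joint): turn of the volume shaft: 0 at the lower stop (quietest), growing clockwise seen from above, up to 5.24; 0.5 to 1.2 at the start. About 0.03 N m of friction: it stays where left. At the lower stop the flat and the fitted knob's pointer are at the long first mark of the scale, 150 degrees anticlockwise from the radio's x axis
- volume_push (a joint): push switch under the volume shaft: 0 released, 0.004 (m) pressed fully in, at a hard stop. Its spring needs 2.4 N to start, 5.6 N at full travel, and returns the shaft when let go. Pressing the seated knob straight down works it
- radio: desk radio, 130 mm deep (x), 250 wide (y), fixed, slatted front to -x. Origin: centre of its underside. Top panel at 96 mm. Volume shaft at x -8, y +62 mm, nut 19 mm across, 2.5 high at its foot. Small tone knob (25 wide, 14 high, leave it) at x -8, y -74. Keys 2 high at x -34, y -40 to 8. Folded aerial along the back at x +56, 7 high, pivot 11
- notebook: bystander, sizes in mm: black notebook, 148x110x16, lying on the pad; leave it alone
- ball_pen: bystander, sizes in mm: grey ball pen, 132 long, 14 thick, lying on the notebook; leave it alone
- pencil: bystander, sizes in mm: pencil, 180 long, 7 thick, lying on the pad; leave it alone
- eraser: bystander, sizes in mm: eraser, 21x52x12, lying on the pad; leave it alone
- binder_clip: bystander, sizes in mm: black binder clip, 32x31x43, on the bare desk; leave it alone
- letter_opener: bystander, sizes in mm: letter opener with a wooden handle, 216 long, 9 thick, on the bare desk near the robot; leave it alone
Mind the look-alikes: they are no part of the job. There is more than one size of the volume_knob; the job needs the smallest.

How it is judged:
On the way, in this order (a step that is already met when the one before it is completed fails the run):
1. the gripper has lifted the volume knob at least 30 mm off the desk (height (world z) of volume_knob above 0.035 m and contact force between the fingers and volume_knob above 1 N), for 0.2 s.
2. the knob is fully home on the volume shaft, flat to flat (within 2 mm of full depth, 3 mm of the axis, 0.12 rad of upright) (z of volume_knob in the frame of shaft_tip below -0.018 m and horizontal distance between volume_knob and shaft_tip below 0.003 m and angle between volume_knob's own z axis and vertical below 0.12 rad and angle between the x axis of volume_knob and the x axis of shaft_tip, either way round below 0.5 rad), for 0.2 s.
3. the shaft is turned down to within 0.12 rad of its lower stop, the knob still on it (all of step 2 and value of joint volume_shaft below 0.12 rad), for 0.2 s.
At the end, for the whole second after the job is handed in: Gripper still on the knob (over 1.5 N); knob fully home (underside 18 mm or more below the shaft end, 3 mm of axis, 0.12 rad of upright, flats within 0.5 rad), shaft within 0.12 rad of its lower stop, switch in by more than 3 of 4 mm, at rest, through the last second (all of step 3 and value of joint volume_push above 0.003 m and contact force between the fingers and volume_knob above 1.5 N and linear speed of volume_knob below 0.02 m/s); the arm keeps its last pose, push and grip.
It fails at once if a bystander is shifted by more than 40 mm (distance of any of notebook, ball_pen, pencil, eraser, binder_clip, letter_opener from where it was at the start of the episode above 0.04 m).
It also fails if it takes over 51 s, if anything falls off the work surface, if the arm or the gripper's body presses on something with over 40 N, if the wrist force passes 120 N, or if a joint passes its speed limit or range.

## Working session

There is one attempt and no reset: what is moved stays moved. The work goes in short steps, Python scripts to look and compute and a tool call to move; the robot and the scene stay as the last step left them, time stands still between calls to the robot, and variables do not carry over. Pictures are saved under pics/ and viewed, about 8 in all and at most 12, crops included, and the job is handed in when it is done.

Besides the shell and the picture viewer there is one more tool, called after "Call:" as name(argument=value, ...) on one line, values as JSON. step_arm: Moves the arm, as the interface text tells. Its arguments: {"type":"object","properties":{"rows":{"type":"array"},"gripper":{"type":"number"},"squeeze":{"type":"number"}},"required":["rows"]}

```bash
mkdir -p pics
python3 - <<'E'
from station import robot
import cv2,numpy as np
o=robot.get_obs()
for k in("time","position","eef_rot","ft_force","gripper_width"):print(k,o[k])
for n in("top","side","wrist"):
    p=robot.camera_params(n);print(n,p)
    im=robot.get_image(n);cv2.imwrite(f"pics/{n}0.png",im[:,:,::-1])
E
```

```text
time 0.0
position [0.21526675 0.66564841 0.19158985]
eef_rot [ 3.08173715e-04  8.08607801e-01  5.88347798e-01 -4.45321992e-04]
ft_force [-0.41269077  0.4170198   0.71512572]
gripper_width 0.09164542712695826
top {'vertical_fov': 43.834169093448125, 'cx': 319.2868637897528, 'cy': 244.8919608702318, 'R': array([[ 0.00591679, -0.99997091, -0.00481305],
       [-0.97774211, -0.00477567, -0.20975593],
       [ 0.20972685,  0.005947  , -0.97774193]]), 't': array([0.18918945, 0.50810928, 1.2964901 ])}
side {'vertical_fov': 48.3704749301303, 'cx': 313.81914534542386, 'cy': 247.98284318445192, 'R': array([[-0.92555424, -0.37823476,  0.01696502],
       [-0.24925047,  0.5749717 , -0.77928284],
       [ 0.28499745, -0.72549708, -0.62644269]]), 't': array([0.55293611, 0.10236205, 1.31314987])}
wrist {'vertical_fov': 71.98769954115876, 'cx': 323.6911789554473, 'cy': 245.99369818240248, 'R': array([[ 0.30760491,  0.95151219, -0.00194433],
       [ 0.91774502, -0.29614787,  0.2646517 ],
       [ 0.25124351, -0.08319256, -0.96434211]]), 't': array([-0.69919599, -0.02894104,  0.39215605])}
```

View pics/top0.png

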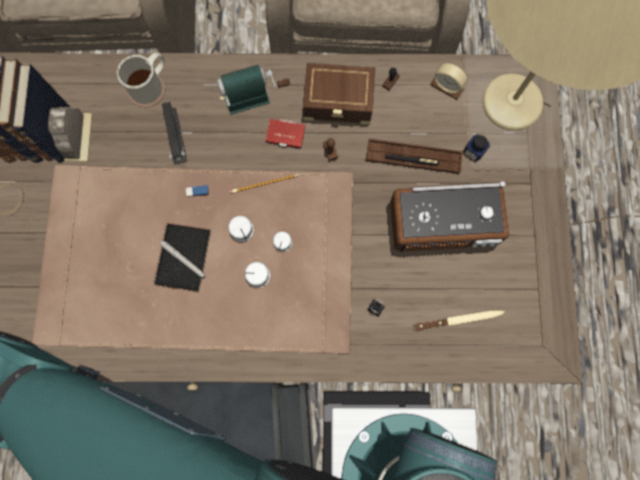

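View pics/side0.png

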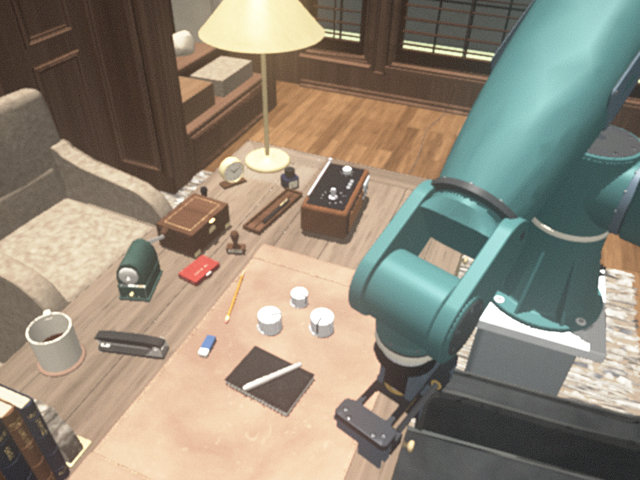

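Top view: three knobs at (240,229), (282,241) and (257,274), with the middle one looking smallest; the radio's volume shaft is at about (425,217). Next I'll zoom in and measure.

```bash
cat > h.py <<'E'
from station import robot
import numpy as np, cv2
def ray(p,u,v,z):
    f=240/np.tan(np.radians(p["vertical_fov"]/2));R=np.array(p["R"]);t=np.array(p["t"])
    d=R.T@np.array([(u-p["cx"])/f,(v-p["cy"])/f,1]);c=-R.T@t
    return c+d*(z-c[2])/d[2]
def proj(p,X):
    f=240/np.tan(np.radians(p["vertical_fov"]/2));q=np.array(p["R"])@np.array(X)+p["t"]
    return f*q[0]/q[2]+p["cx"],f*q[1]/q[2]+p["cy"]
def rotT(q):
    from scipy.spatial.transform import Rotation as S
    return S.from_quat([q[1],q[2],q[3],q[0]]).as_matrix()
def rel(o,X,ang=None):
    """shift to world X in tool units; jaw-axis angle of tool x"""
    R=rotT(o["eef_rot"]);d=R.T@(np.array(X)-o["position"])
    return d/.25, np.degrees(np.arctan2(R[1,0],R[0,0]))
E
python3 - <<'E'
from h import *
p=robot.camera_params("top")
im=cv2.imread("pics/top0.png")
a=cv2.resize(im[205:295,215:305],(540,540),interpolation=cv2.INTER_CUBIC)[:, :400+140]
b=cv2.resize(im[175:260,385:515],(780,510),interpolation=cv2.INTER_CUBIC)
c=np.zeros((540,800,3),np.uint8);c[:300,:300]=cv2.resize(a,(300,300));c[:327,300:]=cv2.resize(b,(500,327))
c[327:527,300:500]=cv2.resize(cv2.imread("pics/top0.png")[200:220+20,405:445],(200,200),interpolation=cv2.INTER_CUBIC)
cv2.imwrite("pics/c1.png",c)
for u,v in((240,228),(282,240),(257,273)):print(ray(p,u,v,.034))
print("shaft",ray(p,425,216,.12), "tone",ray(p,487,212,.11))
g=cv2.cvtColor(im,cv2.COLOR_BGR2GRAY)
n,l,s,ce=cv2.connectedComponentsWithStats(((g>185)).astype(np.uint8))
for i in range(1,n):
    if 30<s[i,4]<1500 and 200<ce[i][0]<310 and 200<ce[i][1]<300: print(s[i],ce[i])
E
```

```text
[0.5505425  0.37584821 0.034     ]
[0.52255294 0.27804385 0.034     ]
[0.44527592 0.33353651 0.034     ]
shaft [ 0.55831978 -0.03776962  0.12      ] tone [ 0.57067837 -0.17560761  0.11      ]
[229 216  23  22 365] [239.34246575 225.9890411 ]
[273 232  18  17 230] [281.73478261 239.61304348]
[246 262  24  22 400] [256.355 272.66 ]
```

View pics/c1.png

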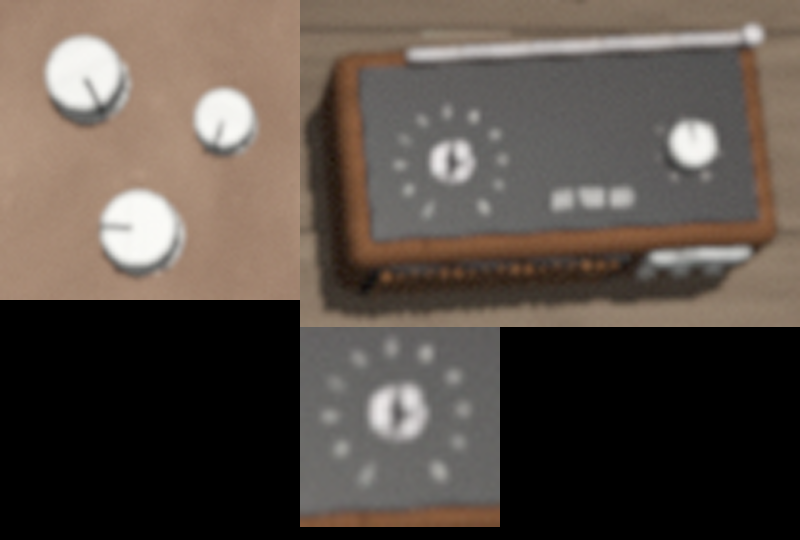

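Crop: the smallest knob is at (282,240) in the top view, with its pointer towards about 169° in the world. The radio's x axis is at about 5°, and the shaft is near (0.558, -0.038). I'll move over the knob for a close look.

Run:
```python
from h import *
print(rel(robot.get_obs(),[.523,.279,.12]))
```

```text
(array([-1.09293499,  1.64706005,  0.28782813]), np.float64(72.07949442478456))
```

Call:
step_arm(rows=[{"dx":-0.14,"dy":0.2,"dz":0,"turn":0.025},{"dx":-0.28,"dy":0.4,"dz":0,"turn":0.05},{"dx":-0.41,"dy":0.6,"dz":0,"turn":0.08},{"dx":-0.54,"dy":0.8,"dz":0,"turn":0.11},{"dx":-0.66,"dy":1.0,"dz":0,"turn":0.144}], gripper=-1)

```text
time: 0.78
position: [0.4034, 0.4304, 0.1922]
eef_rot: [0.0, 0.982, 0.187, -0.0]
ft_force: [1.4, 1.1, -0.2]
gripper_width: 0.091
```

Run:
```python
from h import *
o=robot.get_obs();print(o["time"],o["position"],rel(o,[.523,.279,.12]))
```

```text
0.775 [0.40335683 0.43042109 0.19223544] (array([0.22327407, 0.73893871, 0.28894806]), np.float64(21.50137703169177))
```

Call:
step_arm(rows=[{"dx":0.06,"dy":0.2,"dz":0.07},{"dx":0.12,"dy":0.4,"dz":0.14},{"dx":0.18,"dy":0.6,"dz":0.22},{"dx":0.22,"dy":0.74,"dz":0.29},{"dx":0.22,"dy":0.74,"dz":0.29},{"dx":0.22,"dy":0.74,"dz":0.29}])

```text
invalid input at $.rows[0]: expected keys dx, dy, dz, turn
```

Run:
```python
from h import *
o=robot.get_obs();p=robot.camera_params("wrist");im=robot.get_image("wrist")
import pickle;pickle.dump((o,p,im),open("w1.pkl","wb"))
print(o["time"],o["position"],proj(p,[.523,.279,.034]))
cv2.imwrite("pics/w1.png",im[:,:,::-1])
```

```text
0.775 [0.40335683 0.43042109 0.19223544] (np.float64(369.8673229486491), np.float64(373.9355047133701))
```

View pics/w1.png

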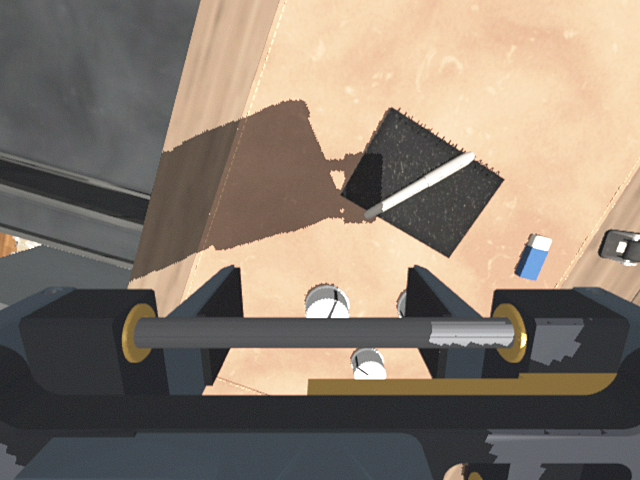

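Only the upper part of the wrist view is clear, because the gripper hides rows below about 300. I'll park the camera directly above the knob.

Call:
step_arm(rows=[{"dx":0.06,"dy":0.2,"dz":0.07,"turn":0},{"dx":0.12,"dy":0.4,"dz":0.14,"turn":0},{"dx":0.16,"dy":0.6,"dz":0.22,"turn":0},{"dx":0.2,"dy":0.8,"dz":0.29,"turn":0},{"dx":0.22,"dy":1.0,"dz":0.29,"turn":0},{"dx":0.22,"dy":1.0,"dz":0.29,"turn":0},{"dx":0.22,"dy":1.0,"dz":0.29,"turn":0}])

```text
time: 1.7
position: [0.5464, 0.2208, 0.1197]
eef_rot: [-0.0, 0.982, 0.189, -0.0]
ft_force: [-0.7, 0.6, -0.5]
gripper_width: 0.0912
```

Run:
```python
from h import *
o=robot.get_obs();p=robot.camera_params("wrist");im=robot.get_image("wrist")
import pickle;pickle.dump((o,p,im),open("w1.pkl","wb"))
u,v=proj(p,[.523,.279,.034]);print(o["time"],o["position"],u,v)
u,v=int(u),int(v);y0=max(v-60,0);x0=u-80
c=cv2.resize(im[y0:y0+120,x0:x0+160,::-1],None,fx=5,fy=5,interpolation=cv2.INTER_CUBIC);print(x0,y0)
cv2.imwrite("pics/w2.png",c)
```

```text
1.7 [0.54638834 0.22078689 0.11967045] 324.99276951245344 171.2241855560306
244 111
```

View pics/w2.png

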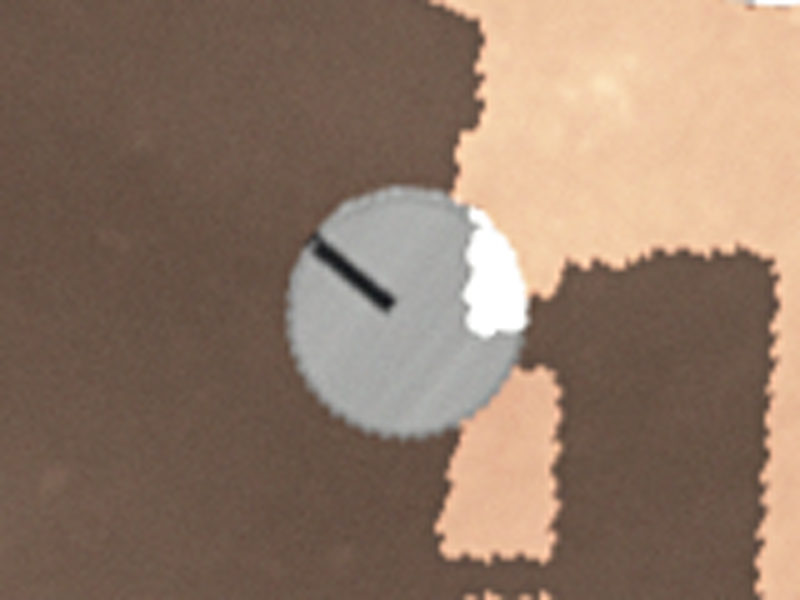

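The close view shows the knob's top circle centred at crop (407,311), with the pointer running from (390,303) out to (315,243).

Run:
```python
from h import *
import pickle
o,p,im=pickle.load(open("w1.pkl","rb"))
W=lambda x,y,z=.034:ray(p,244+(x+.5)/5-.5,111+(y+.5)/5-.5,z)
c=W(407.5,311);print("c",c,"dia",np.linalg.norm(W(288,311)-W(527,311)),np.linalg.norm(W(407,187)-W(407,437)))
d=W(315,243)-W(390,303);print("ptr",np.degrees(np.arctan2(d[1],d[0])));d=W(315,243)-c;print(np.degrees(np.arctan2(d[1],d[0])))
print(rel(robot.get_obs(),[c[0],c[1],.011]))
```

```text
c [0.52355472 0.27785658 0.034     ] dia 0.03938449856125027 0.040301978204012226
ptr 163.80613049156003
166.15442625650917
(array([ 4.22036924e-04, -2.43992293e-01,  4.34979281e-01]), np.float64(21.878455123300963))
```

Call:
step_arm(rows=[{"dx":0,"dy":-0.2,"dz":0.05,"turn":0},{"dx":0,"dy":-0.244,"dz":0.2,"turn":0},{"dx":0,"dy":-0.244,"dz":0.35,"turn":0},{"dx":0,"dy":-0.244,"dz":0.42,"turn":0},{"dx":0,"dy":-0.244,"dz":0.445,"turn":0},{"dx":0,"dy":-0.244,"dz":0.445,"turn":0},{"dx":0,"dy":-0.244,"dz":0.445,"turn":0}])

```text
time: 2.62
position: [0.5247, 0.2774, 0.0096]
eef_rot: [-0.0, 0.982, 0.189, 0.001]
ft_force: [0.5, 0.2, -1.2]
gripper_width: 0.0913
```

Call:
step_arm(rows=[{"dx":0,"dy":0,"dz":0,"turn":0},{"dx":0,"dy":0,"dz":0,"turn":0},{"dx":0,"dy":0,"dz":0,"turn":0},{"dx":0,"dy":0,"dz":0,"turn":0},{"dx":0,"dy":0,"dz":0,"turn":0},{"dx":0,"dy":0,"dz":0,"turn":0},{"dx":0,"dy":0,"dz":0,"turn":0},{"dx":0,"dy":0,"dz":0,"turn":0}], gripper=1, squeeze=30)

```text
time: 3.62
position: [0.5239, 0.2772, 0.0085]
eef_rot: [0.0, 0.982, 0.19, -0.0]
ft_force: [0.1, 1.0, -0.4]
gripper_width: 0.0382
```

Call:
step_arm(rows=[{"dx":0,"dy":0,"dz":-0.15,"turn":0},{"dx":0,"dy":0,"dz":-0.3,"turn":0},{"dx":0,"dy":0.1,"dz":-0.45,"turn":0.025},{"dx":-0.08,"dy":0.25,"dz":-0.58,"turn":0.05},{"dx":-0.16,"dy":0.4,"dz":-0.63,"turn":0.08},{"dx":-0.24,"dy":0.55,"dz":-0.63,"turn":0.105},{"dx":-0.32,"dy":0.7,"dz":-0.63,"turn":0.13},{"dx":-0.4,"dy":0.85,"dz":-0.63,"turn":0.161},{"dx":-0.45,"dy":1.0,"dz":-0.63,"turn":0.161},{"dx":-0.45,"dy":1.0,"dz":-0.63,"turn":0.161}])

```text
time: 4.88
position: [0.5125, 0.0015, 0.166]
eef_rot: [0.0, 0.95, -0.311, 0.0]
ft_force: [-0.5, -0.0, -0.3]
gripper_width: 0.0382
```

Run:
```python
from h import *
o=robot.get_obs();print(o["time"],o["position"],o["gripper_width"],rel(o,[.513,-.098,.165]))
```

```text
4.875 [0.51247051 0.00145357 0.16604917] 0.03815221432876072 (array([0.23702799, 0.31949651, 0.00424389]), np.float64(-36.266010823309834))
```

Call:
step_arm(rows=[{"dx":0.12,"dy":0.16,"dz":0,"turn":0},{"dx":0.24,"dy":0.32,"dz":0,"turn":0},{"dx":0.24,"dy":0.32,"dz":0,"turn":0},{"dx":0.24,"dy":0.32,"dz":0,"turn":0}])

```text
time: 5.38
position: [0.5138, -0.096, 0.1658]
eef_rot: [-0.0, 0.951, -0.31, -0.0]
ft_force: [-0.9, -0.2, -0.1]
gripper_width: 0.0381
```

Run:
```python
from h import *
o=robot.get_obs();p=robot.camera_params("wrist");im=robot.get_image("wrist")
import pickle;pickle.dump((o,p,im),open("w2.pkl","wb"))
u,v=proj(p,[.558,-.038,.122]);print(o["time"],o["position"],u,v)
u,v=int(u),int(v);y0=max(v-40,0);x0=u-50
c=cv2.resize(im[y0:y0+75,x0:x0+100,::-1],None,fx=8,fy=8,interpolation=cv2.INTER_CUBIC);print(x0,y0)
cv2.imwrite("pics/w3.png",c)
```

```text
5.375 [ 0.51376025 -0.09603748  0.16583189] 327.6943344656992 157.0858325869769
277 117
```

View pics/w3.png

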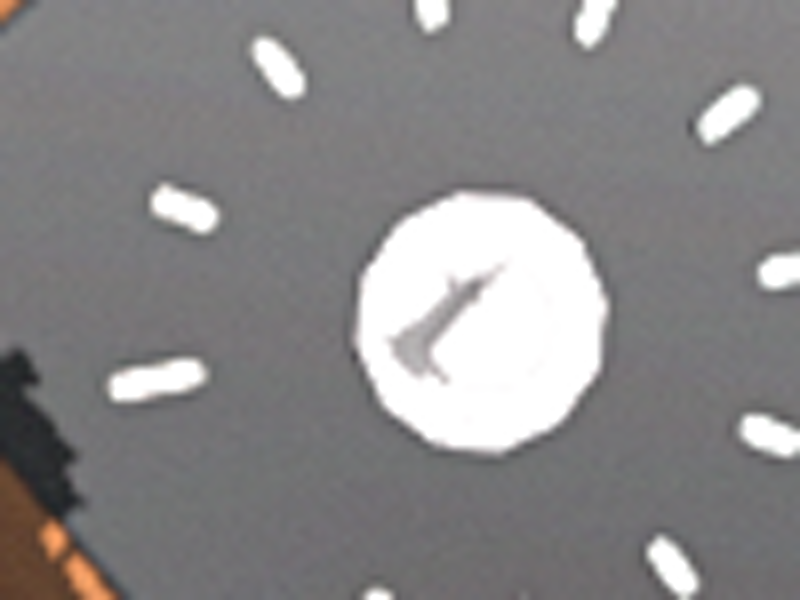

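The shaft is overexposed on its nut, with the flat's edge showing as a dark streak from about (500,265) to (420,370). I'll stretch the highlights.

Run:
```python
from h import *
import pickle
o,p,im=pickle.load(open("w2.pkl","rb"))
c=im[132:182,312:362].astype(float)
print(c.max(),np.percentile(c,[50,75,90]))
g=c.min(2)
s=np.clip((g-205)/(255-205),0,1)*255
cv2.imwrite("pics/w4.png",cv2.resize(s.astype(np.uint8),(600,600),interpolation=cv2.INTER_CUBIC))
# marks
g=im.max(2);n,l,st,ce=cv2.connectedComponentsWithStats((im.min(2)>185).astype(np.uint8))
for i in range(1,n):
    if 10<st[i,4]<2000 and abs(ce[i][0]-336)<70 and abs(ce[i][1]-160)<70:
        w=ray(p,*ce[i],.096);print(st[i,4],ce[i].round(1),w.round(4))
```

```text
255.0 [125. 255. 255.]
30 [330.3 116.1] [ 0.577  -0.0156  0.096 ]
29 [351.1 117.7] [ 0.5888 -0.0256  0.096 ]
28 [311.5 125. ] [ 0.562  -0.0124  0.096 ]
31 [367.7 130.6] [ 0.5937 -0.0405  0.096 ]
29 [299.6 142.7] [ 0.5471 -0.0172  0.096 ]
733 [337.  156.7] [ 0.5641 -0.0423  0.096 ]
29 [375.5 150.2] [ 0.5906 -0.0557  0.096 ]
40 [296.2 164. ] [ 0.5355 -0.0282  0.096 ]
25 [373. 171.] [ 0.5804 -0.0675  0.096 ]
26 [360.6 187.4] [ 0.5655 -0.0722  0.096 ]
37 [322.3 195.7] [ 0.5373 -0.0597  0.096 ]
26 [342.5 195.8] [ 0.5503 -0.0692  0.096 ]
```

View pics/w4.png

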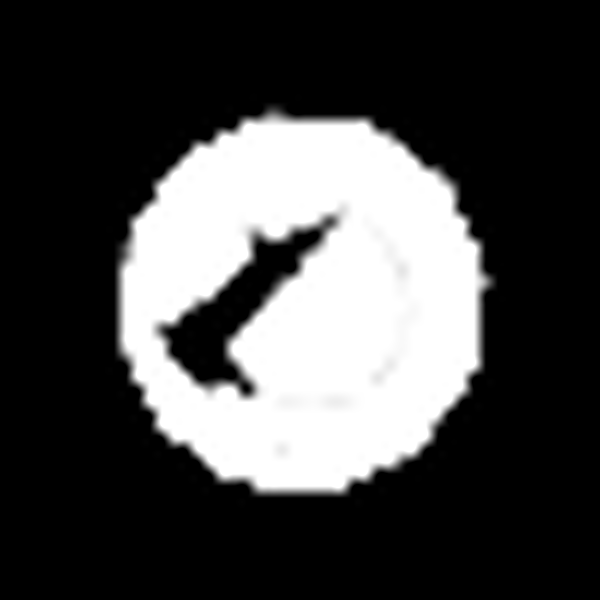

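The dark patch is the flat's side. The shaft end's D has its arc centred at about view (313,306), radius 100, and its flat edge runs (340,210)-(230,345). I'll convert these and check them against the scale marks.

Run:
```python
from h import *
import pickle
from scipy.optimize import least_squares
o,p,im=pickle.load(open("w2.pkl","rb"))
W=lambda x,y,z=.122:ray(p,312+(x+.5)/12-.5,132+(y+.5)/12-.5,z)
c=W(313,306);print("tip",c,"r",np.linalg.norm(W(410,310)-c))
a,b=W(340,210),W(230,345);d=b-a;n=np.array([-d[1],d[0]]);
if n@((a+b)[:2]/2-c[:2])<0:n=-n
th=np.degrees(np.arctan2(n[1],n[0]));print("flat angle",th,"dist",abs(np.cross(d[:2],(c-a)[:2]))/np.linalg.norm(d))
px=np.array([[330.3,116.1],[351.1,117.7],[311.5,125],[367.7,130.6],[299.6,142.7],[375.5,150.2],[373,171],[360.6,187.4],[342.5,195.8]])
M=np.array([ray(p,*q,.096)[:2] for q in px])
r=least_squares(lambda s:np.hypot(*(M-s[:2]).T)-s[2],[.564,-.042,.03]);print("marks",r.x,r.fun.round(4))
for q in[[296.2,164],[322.3,195.7],*px]:
    v=ray(p,*q,.096)[:2]-r.x[:2];print(np.degrees(np.arctan2(v[1],v[0])).round(1),np.hypot(*v).round(4))
print("nut",ray(p,337,156.7,.0985))
print(proj(p,[*r.x[:2],.122]))
```

```text
tip [ 0.56356623 -0.04202338  0.122     ] r 0.005598727016312431
flat angle 103.99738184294074 dist 0.0022648758373390214
marks [ 0.56373904 -0.04233593  0.03003595] [-0.0002  0.0001 -0.      0.      0.0001 -0.      0.0001 -0.0001  0.    ]
153.4 0.0316
-146.6 0.0316
63.7 0.0298
33.6 0.0302
93.4 0.03
3.6 0.0301
123.5 0.0301
-26.5 0.03
-56.4 0.0302
-86.6 0.0299
-116.7 0.03
nut [ 0.56400666 -0.04221498  0.0985    ]
(np.float64(338.09066459489094), np.float64(157.2672522025723))<stdin>:9: DeprecationWarning: Arrays of 2-dimensional vectors are deprecated. Use arrays of 3-dimensional vectors instead. (deprecated in NumPy 2.0)
```

The mark fit and the tip measurement agree to 0.4 mm: shaft at (0.5637, -0.0422), flat at 104°, first mark at 153.4°, so the joint is at about 0.86 rad. I'll align the knob over the shaft.

Run:
```python
from h import *
o=robot.get_obs();print(rel(o,[.5633,-.0427,.137]))
```

```text
(array([ 0.03531232, -0.28807509,  0.1154144 ]), np.float64(-36.06814868542422))
```

Call:
step_arm(rows=[{"dx":0.018,"dy":-0.1,"dz":0,"turn":0.007},{"dx":0.035,"dy":-0.2,"dz":0,"turn":0.007},{"dx":0.035,"dy":-0.288,"dz":0.05,"turn":0.007},{"dx":0.035,"dy":-0.288,"dz":0.115,"turn":0.007},{"dx":0.035,"dy":-0.288,"dz":0.115,"turn":0.007},{"dx":0.035,"dy":-0.288,"dz":0.115,"turn":0.007},{"dx":0.035,"dy":-0.288,"dz":0.115,"turn":0.007}])

```text
time: 6.3
position: [0.5634, -0.0441, 0.1376]
eef_rot: [-0.0, 0.944, -0.331, 0.0]
ft_force: [-0.1, -0.2, 0.8]
gripper_width: 0.0377
```

Run:
```python
from h import *
o=robot.get_obs();print(o["time"],o["position"],o["ft_force"],rel(o,[.5633,-.0427,.1065]))
im=robot.get_image("wrist");p=robot.camera_params("side")
s=robot.get_image("side");u,v=map(int,proj(p,[.563,-.042,.13]));
a=cv2.resize(s[v-30:v+30,u-40:u+40,::-1],(400,300),interpolation=cv2.INTER_CUBIC)
b=cv2.resize(im[:,:,::-1],(400,300),interpolation=cv2.INTER_AREA)
cv2.imwrite("pics/w5.png",np.hstack([a,b]))
```

```text
6.3 [ 0.56336679 -0.04410374  0.13764722] [-0.14899778 -0.23992619  0.83349684] (array([-0.00377572, -0.00418215,  0.12458828]), np.float64(-38.66365167342729))
```

View pics/w5.png

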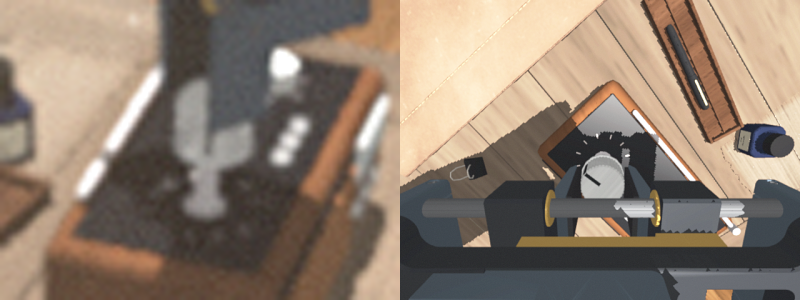

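The side view shows the knob directly over the shaft, and the wrist view shows the pointer unchanged in the grip. I'll correct by 1 mm and lower it.

Call:
step_arm(rows=[{"dx":-0.004,"dy":-0.004,"dz":0,"turn":0},{"dx":-0.004,"dy":-0.004,"dz":0.02,"turn":0},{"dx":-0.004,"dy":-0.004,"dz":0.035,"turn":0},{"dx":-0.004,"dy":-0.004,"dz":0.045,"turn":0},{"dx":-0.004,"dy":-0.004,"dz":0.055,"turn":0},{"dx":-0.004,"dy":-0.004,"dz":0.06,"turn":0},{"dx":-0.004,"dy":-0.004,"dz":0.06,"turn":0}])

```text
time: 7.28
position: [0.5636, -0.0424, 0.1224]
eef_rot: [-0.0, 0.944, -0.331, 0.0]
ft_force: [2.3, 0.2, 2.4]
gripper_width: 0.0384
```

Call:
step_arm(rows=[{"dx":0.002,"dy":-0.001,"dz":0,"turn":0},{"dx":0.002,"dy":-0.001,"dz":0.008,"turn":0},{"dx":0.002,"dy":-0.001,"dz":0.016,"turn":0},{"dx":0.002,"dy":-0.001,"dz":0.016,"turn":0}])

```text
time: 7.78
position: [0.564, -0.0425, 0.1182]
eef_rot: [-0.0, 0.944, -0.331, 0.0]
ft_force: [2.8, 0.4, 1.5]
gripper_width: 0.0381
```

Call:
step_arm(rows=[{"dx":0.002,"dy":-0.002,"dz":0.012,"turn":0},{"dx":0.002,"dy":-0.002,"dz":0.024,"turn":0},{"dx":0.002,"dy":-0.002,"dz":0.036,"turn":0},{"dx":0.002,"dy":-0.002,"dz":0.044,"turn":0},{"dx":0.002,"dy":-0.002,"dz":0.048,"turn":0},{"dx":0.002,"dy":-0.002,"dz":0.048,"turn":0}])

```text
time: 8.52
position: [0.5645, -0.0423, 0.1063]
eef_rot: [-0.0, 0.944, -0.331, 0.0]
ft_force: [4.6, 1.4, 0.9]
gripper_width: 0.0379
```

Call:
step_arm(rows=[{"dx":-0.002,"dy":0.002,"dz":0,"turn":0},{"dx":-0.003,"dy":0.002,"dz":0.004,"turn":0},{"dx":-0.003,"dy":0.002,"dz":0.004,"turn":0},{"dx":-0.003,"dy":0.002,"dz":0.004,"turn":0}])

```text
time: 9.02
position: [0.5643, -0.0424, 0.1057]
eef_rot: [-0.0, 0.944, -0.331, 0.001]
ft_force: [6.9, 1.0, 2.0]
gripper_width: 0.0384
```

Call:
step_arm(rows=[{"dx":0.003,"dy":-0.002,"dz":0,"turn":0},{"dx":0.006,"dy":-0.005,"dz":0,"turn":0},{"dx":0.006,"dy":-0.005,"dz":0,"turn":0},{"dx":0.006,"dy":-0.005,"dz":0,"turn":0}])

```text
time: 9.52
position: [0.5651, -0.0422, 0.1051]
eef_rot: [0.0, 0.944, -0.331, -0.0]
ft_force: [0.4, 1.1, 2.4]
gripper_width: 0.0381
```

The knob is seated: TCP z is 0.105, the side force has gone and the spring force is starting. Next I'll turn it anticlockwise.

Call:
step_arm(rows=[{"dx":0,"dy":0,"dz":0,"turn":-0.02},{"dx":0,"dy":0,"dz":0,"turn":-0.04},{"dx":0.001,"dy":0,"dz":0,"turn":-0.06},{"dx":0.001,"dy":0,"dz":0,"turn":-0.08},{"dx":0.001,"dy":-0.001,"dz":0,"turn":-0.1},{"dx":0.002,"dy":-0.001,"dz":0,"turn":-0.12},{"dx":0.002,"dy":-0.001,"dz":0,"turn":-0.14},{"dx":0.002,"dy":-0.001,"dz":0,"turn":-0.155},{"dx":0.002,"dy":-0.001,"dz":0,"turn":-0.155},{"dx":0.002,"dy":-0.001,"dz":0,"turn":-0.155}])

```text
time: 10.78
position: [0.5647, -0.042, 0.1047]
eef_rot: [-0.0, 0.989, 0.149, -0.001]
ft_force: [-3.7, 3.9, 3.3]
gripper_width: 0.0378
```

Run:
```python
from h import *
o=robot.get_obs();print(o["time"],o["position"],o["ft_force"],o["ft_torque"],o["qpos"],rel(o,[.565,-.042,.105]))
```

```text
10.775 [ 0.56469646 -0.04203258  0.10469241] [-3.70635827  3.86560998  3.32630204] [ 0.63724113  0.80381356 -0.05620205] [-1.15575296e-01  2.97211490e-01  2.04230191e+00  3.22871981e-04
  8.04942678e-01 -4.15380755e-01] (array([ 0.00119543,  0.00023213, -0.00123369]), np.float64(17.164844622357947))
```

Call:
step_arm(rows=[{"dx":-0.001,"dy":-0.002,"dz":0,"turn":0},{"dx":-0.002,"dy":-0.003,"dz":0,"turn":-0.01},{"dx":-0.002,"dy":-0.003,"dz":0,"turn":-0.018},{"dx":-0.002,"dy":-0.003,"dz":0,"turn":-0.018},{"dx":-0.002,"dy":-0.003,"dz":0,"turn":-0.018}])

```text
time: 11.4
position: [0.5646, -0.0417, 0.1049]
eef_rot: [-0.0, 0.979, 0.204, -0.001]
ft_force: [-5.3, 1.6, 2.5]
gripper_width: 0.0382
```

Run:
```python
from h import *
o=robot.get_obs();print(o["time"],o["position"],o["ft_force"],o["ft_torque"],rel(o,[.565,-.042,.105]))
```

```text
11.4 [ 0.56458128 -0.04173934  0.10491865] [-5.33537071  1.58347075  2.5432195 ] [ 0.19585429  1.1064643  -0.07447757] (array([ 0.00111772,  0.0016252 , -0.0003281 ]), np.float64(23.57256457099961))
```

Call:
step_arm(rows=[{"dx":-0.002,"dy":-0.001,"dz":0,"turn":0},{"dx":-0.003,"dy":-0.002,"dz":0,"turn":-0.008},{"dx":-0.003,"dy":-0.002,"dz":0,"turn":-0.016},{"dx":-0.003,"dy":-0.002,"dz":0,"turn":-0.016},{"dx":-0.003,"dy":-0.002,"dz":0,"turn":-0.016}])

```text
time: 12.02
position: [0.5643, -0.0417, 0.1052]
eef_rot: [-0.0, 0.967, 0.253, -0.0]
ft_force: [-4.0, 0.3, 2.9]
gripper_width: 0.0383
```

Run:
```python
from h import *
o=robot.get_obs();print(o["time"],o["position"],o["ft_force"],o["ft_torque"],rel(o,[.565,-.042,.105]))
p=robot.camera_params("wrist");im=robot.get_image("wrist")
import pickle;pickle.dump((o,p,im),open("w3.pkl","wb"))
u,v=map(int,proj(p,[.5645,-.042,.131]));print(u,v)
cv2.imwrite("pics/w6.png",cv2.resize(im[v-120:v+60,u-120:u+120,::-1],(800,600),interpolation=cv2.INTER_CUBIC))
```

```text
12.025 [ 0.56430243 -0.04166331  0.10517992] [-3.98916879  0.31703482  2.89901334] [ 0.16906014  0.82875383 -0.0513591 ] (array([0.00177324, 0.00254093, 0.0007189 ]), np.float64(29.327338874960507))
325 298
```

View pics/w6.png

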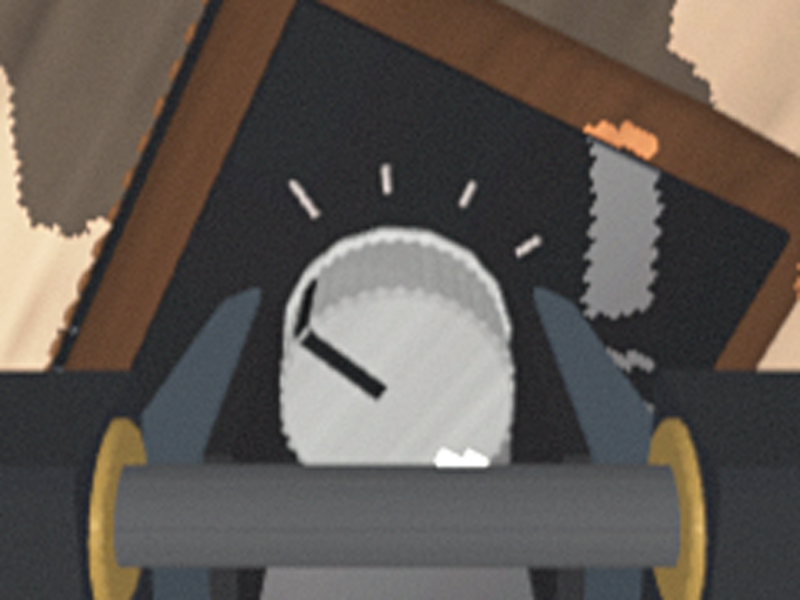

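The pointer is 17-18° past the long first mark, about the full play. I'll turn further to feel for the stop.

Call:
step_arm(rows=[{"dx":-0.002,"dy":-0.001,"dz":0,"turn":-0.006},{"dx":-0.002,"dy":-0.001,"dz":0,"turn":-0.012},{"dx":-0.002,"dy":-0.001,"dz":0,"turn":-0.012},{"dx":-0.002,"dy":-0.001,"dz":0,"turn":-0.012}])

```text
time: 12.58
position: [0.5639, -0.0417, 0.1052]
eef_rot: [0.0, 0.957, 0.29, 0.0]
ft_force: [-3.1, 0.8, 2.6]
gripper_width: 0.0382
```

Run:
```python
from h import *
o=robot.get_obs();print(o["time"],o["position"],o["ft_force"],o["ft_torque"],rel(o,[.565,-.042,.105]))
```

```text
12.575 [ 0.56394915 -0.04169891  0.10524926] [-3.09235973  0.8384577   2.57332542] [ 0.10377978  0.6298003  -0.07121032] (array([0.00283106, 0.00333213, 0.00099754]), np.float64(33.65985430690885))
```

Call:
step_arm(rows=[{"dx":-0.001,"dy":-0.001,"dz":0,"turn":-0.008},{"dx":-0.002,"dy":-0.001,"dz":0,"turn":-0.016},{"dx":-0.002,"dy":-0.001,"dz":0,"turn":-0.016},{"dx":-0.002,"dy":-0.001,"dz":0,"turn":-0.016}])

```text
time: 13.08
position: [0.5636, -0.0417, 0.1054]
eef_rot: [0.0, 0.941, 0.337, 0.0]
ft_force: [-1.3, 1.1, 2.1]
gripper_width: 0.0384
```

Run:
```python
from h import *
o=robot.get_obs();print(o["time"],o["position"],o["ft_force"],o["ft_torque"],rel(o,[.565,-.042,.105]))
p=robot.camera_params("wrist");im=robot.get_image("wrist")
import pickle;pickle.dump((o,p,im),open("w4.pkl","wb"))
u,v=map(int,proj(p,[.5645,-.042,.131]));print(u,v)
cv2.imwrite("pics/w7.png",cv2.resize(im[v-120:v+60,u-120:u+120,::-1],(800,600),interpolation=cv2.INTER_CUBIC))
```

```text
13.075 [ 0.56363094 -0.04173038  0.10535323] [-1.31987232  1.12916442  2.10658661] [ 0.18461181  0.15905905 -0.1398908 ] (array([0.00354619, 0.00430901, 0.0014162 ]), np.float64(39.40376966749594))
325 299
```

View pics/w7.png

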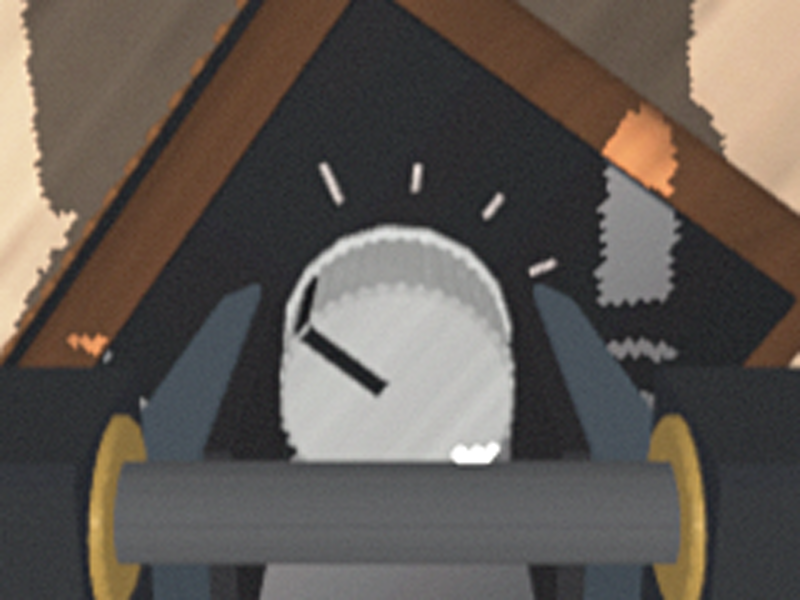

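Run:
```python
from h import *
import pickle
for f,(u,v),A,B,M in(("w3.pkl",(325,298),(305,337),(380,394),[(292,182),(316,217)]),("w4.pkl",(325,299),(307,333),(382,390),[(322,163),(340,203)])):
    o,p,im=pickle.load(open(f,"rb"))
    W=lambda q,z:ray(p,u-120+q[0]*.3,v-120+q[1]*.3,z)
    d=W(A,.130)-W(B,.130);m=W(M[0],.096)-W(M[1],.096)
    print("ptr",np.degrees(np.arctan2(d[1],d[0])),"first mark",np.degrees(np.arctan2(m[1],m[0])),W(A,.13),W(B,.13))
o=robot.get_obs();print(o["time"],o["ft_force"],o["ft_torque"])
```

```text
ptr 169.82153164951322 first mark 152.10382808721462 [ 0.54539665 -0.03986209  0.13      ] [ 0.56091818 -0.04264883  0.13      ]
ptr 179.89915855052357 first mark 152.3205634892907 [ 0.54492216 -0.0428183   0.13      ] [ 0.56070902 -0.04284609  0.13      ]
13.125 [-1.11115093  1.72590995  2.29241184] [ 0.1870237   0.10497323 -0.13545897]
```

The pointer is at about 180° and the first mark at 153.4°. That lead is more than the 17° play, and the torque has tripled, so the shaft is on its stop. I'll ease back about 9° and press in.

Call:
step_arm(rows=[{"dx":0,"dy":0,"dz":0,"turn":0.012},{"dx":0,"dy":0,"dz":0,"turn":0.024},{"dx":0,"dy":0,"dz":0.004,"turn":0.024},{"dx":0,"dy":0,"dz":0.008,"turn":0.024},{"dx":0,"dy":0,"dz":0.012,"turn":0.024},{"dx":0,"dy":0,"dz":0.016,"turn":0.024},{"dx":0,"dy":0,"dz":0.016,"turn":0.024},{"dx":0,"dy":0,"dz":0.016,"turn":0.024}])

```text
time: 14.12
position: [0.5641, -0.0419, 0.1027]
eef_rot: [0.0, 0.964, 0.266, 0.0]
ft_force: [-6.6, 1.2, 24.0]
gripper_width: 0.0383
```

Run:
```python
from h import *
o=robot.get_obs();print(o["time"],o["position"],o["ft_force"],o["ft_torque"],rel(o,[.565,-.042,.1025]))
```

```text
14.125 [ 0.5641069  -0.04190856  0.10266098] [-6.61123929  1.2179705  23.96039271] [ 0.14032455  1.34222773 -0.03660846] (array([0.00287672, 0.00214827, 0.00064802]), np.float64(30.90742372927416))
```

Call:
step_arm(rows=[{"dx":-0.002,"dy":-0.001,"dz":0,"turn":0},{"dx":-0.003,"dy":-0.002,"dz":-0.002,"turn":0},{"dx":-0.003,"dy":-0.002,"dz":-0.002,"turn":0},{"dx":-0.003,"dy":-0.002,"dz":-0.002,"turn":0},{"dx":-0.003,"dy":-0.002,"dz":-0.002,"turn":0}])

```text
time: 14.75
position: [0.5638, -0.0418, 0.1029]
eef_rot: [0.0, 0.964, 0.266, 0.001]
ft_force: [-0.6, 3.1, 13.6]
gripper_width: 0.038
```

Run:
```python
from h import *
o=robot.get_obs();print(o["time"],o["position"],o["ft_force"],o["ft_torque"],rel(o,[.565,-.042,.1025]))
p=robot.camera_params("wrist");im=robot.get_image("wrist")
u,v=map(int,proj(p,[.5645,-.042,.131]));print(u,v)
import pickle;pickle.dump((o,p,im),open("w5.pkl","wb"))
b=cv2.resize(im[v-120:v+60,u-120:u+120,::-1],(400,300),interpolation=cv2.INTER_CUBIC)
p=robot.camera_params("side");s=robot.get_image("side");u,v=map(int,proj(p,[.563,-.042,.12]))
a=cv2.resize(s[v-24:v+24,u-32:u+32,::-1],(400,300),interpolation=cv2.INTER_CUBIC)
cv2.imwrite("pics/w8.png",np.hstack([a,b]))
```

```text
14.75 [ 0.56381316 -0.0418109   0.10285858] [-0.64239529  3.07893126 13.635405  ] [ 0.30601832 -0.08469985 -0.03797881] (array([0.0036822 , 0.00308466, 0.00144672]), np.float64(30.898069106430327))
326 301
```

View pics/w8.png

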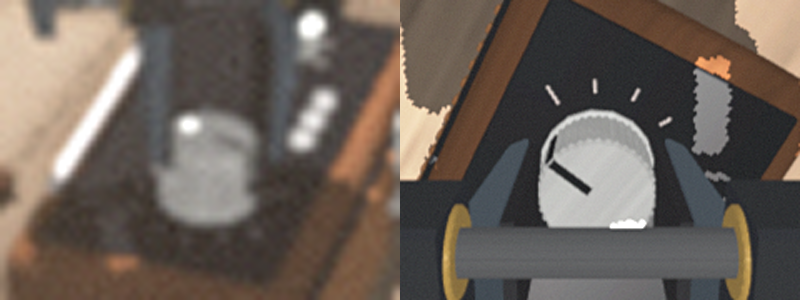

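The knob sits down at the panel, upright, with its pointer about 18° past the first mark. A force of 13.6 N at a rigid stop shows the switch is fully in, so I'm handing in.

Run:
```python
from h import *
print(robot.hand_in());o=robot.get_obs();print(o["time"],o["position"],o["ft_force"],o["gripper_width"])
```

```text
the job is handed in; nothing more can be done
None
the job is handed in; nothing more can be done
```

The smallest knob is back on the volume shaft, turned down to the stop and held pressed in. I handed the job in at about 15 s with the gripper still on it; no verdict was given.

Last checks:
- **Seated:** tool height ended at 102.9 mm. With the knob fully home I expected 106.5 mm released and 102.5 mm pressed in, so this fits a full press. The knob looked upright in the last pictures.
- **Pressed in:** 13.6 N down. Force had fallen about 10 N for a 0.2 mm rise, which points to the switch's hard stop.
- **At the lower stop:** the turning torque rose from about 0.05 to 0.14 N m, and the pointer went 26° past the first mark. I then eased it back to about 18° past, by the tool angle.
- **Grip:** fingers at 38 mm on the knob, with a 30 N squeeze set.
- **Other things on the desk:** I touched none that I know of, but I did not check them in a final picture.

Two readings disagreed slightly:
- **Shaft position:** while the knob was going on, side forces suggested the shaft was about 1 mm further in x than the cameras showed. I corrected this by force.
- **Play at the stop:** the 26° lead was more than the stated 0.3 rad (17°). I put the excess down to give in the grip and arm.

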